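Unlatch the carver's drying pen and hold its gate open

TASK

Open the small drying pen so the carver can reach the pieces inside: squeeze the tabs of the catch nearer the hinge fully together first, then those of the catch nearer the gate's free end, then take the gate's wooden pull post and swing the gate towards you, past its detent, until it stands about square to the pen. The gate springs back, so finish still holding the pull post with the gate wide open; do not let go. Leave the carvings and tools where they are.

Things in the scene. Friction and masses are not known exactly. Their poses are not given: they have to be found in the camera images.
- pen: slatted wooden drying pen, 210 x 250 x 115 mm, fixed to the bench, with a plywood deck on top (deck surface 115 mm above the bench). Origin: centre of its underside, on the bench. Its x axis points from the gated front to the back (roughly away from the robot), y to the left, z up; yaw varies up to 0.3 rad. Gate on the front face, 110 mm before the origin.
- hinge_catch_mid (a point): first catch, nearer the hinge: two upright steel tabs on the deck, apart along the pen's y; each 8 mm thick, 20 mm wide, standing 120 to 165 mm above the bench; 50 mm over their outer faces, 30 mm squeezed fully together about this fixed midpoint (150 mm above the bench). A low bolt and strap end (tops 137 mm above the bench) lie beside it on -y: keep fingertips above that.
- free_catch_mid (a point): the second catch, nearer the gate's free end: same build and same kind of point as the first, 95 mm from it along the pen's -y.
- hinge_catch (a joint): inward travel of each tab of the first catch, m: 0 locked, 0.010 fully squeezed (bolt drawn). The two tabs are geared and move in equally; about 4 N slides them and they stay where left.
- free_catch (a joint): inward travel of each tab of the second catch, m: 0 locked, 0.010 fully squeezed (bolt drawn). The two tabs are geared and move in equally; about 4 N slides them and they stay where left.
- gate (a joint): gate angle, rad: 0 shut, 1.57 square to the pen, stop at 1.75. Turns clockwise seen from above: the free end comes towards the robot. A spring closes it (0.07 N m shut, 0.4 N m wide); a sprung detent between about 0.25 and 0.9 rad takes up to 0.5 N m more. Either bolt keeps it shut.
- gate_pull (a point): point on the axis of the gate's pull: an upright round wooden post, 16 mm in diameter, on the gate's top edge near its free end, 125 to 175 mm above the bench; this point is 155 mm above the bench and 150 mm from the hinge axis. The post can turn in the fingers. The gate's top edge is 18 mm thick and 125 mm above the bench: keep fingertips above it.
- gate_hinge (a point): point on the gate's vertical hinge axis, at the left end of the gate, 155 mm above the bench. With the gate shut the pull lies 150 mm from here along the pen's -y.
- rosette_deck: carved wooden rosette 64 mm across, 21 mm high, on the back of the deck; origin centre of underside. Leave alone.
- rosette_in: carved wooden rosette 76 mm across inside the pen. Leave alone.
- scroll_in: carved wooden scroll about 80 mm across inside the pen. Leave alone.
- sanding_block: cork sanding block 45 x 75 x 30 mm on the back of the deck; origin centre of underside. Leave alone.
- mallet: turned wooden carver's mallet standing on its head, 76 mm across, 228 mm high, on the bench to the right, nearer the robot than the pen; origin centre of underside. Leave alone.
- glue_jar: closed jar 64 mm across, 90 mm high, on the bench to the left of the pen; origin centre of underside. Leave alone.
- gouge: carving gouge 215 mm long lying on the bench just right of the pen; origin at the middle of its length, x axis towards the blade. Leave alone.

How it is judged:
By the outcome, as a careful person would: the job done as asked, in the order asked, and still so for the second after the job is handed in, while the arm keeps its last pose, push and grip.
It also fails if it takes over 51 s, if anything falls off the work surface, if the arm or the gripper's body presses on something with over 40 N, if the wrist force passes 120 N, or if a joint passes its speed limit or range.

ROBOT

A 6-joint arm with a two-finger parallel gripper is mounted at the origin on the work surface. World frame = base frame: x ahead of the robot, y to its left, z up, the work surface at z = 0. Lengths are in m, angles in rad, forces in N, time in s.
With the tool pointing down it reaches from about 0.35 to 0.775 m from the base axis. Payload 5.5 kg.
Tool frame: the origin (TCP) lies between the finger pads; the fingertips stand 17 mm ahead of it and the grasp point (between the pads) lies 2 mm behind it (arm.tip_reach is the distance from the TCP to the fingertips, in m); y points along the fingers, x is the direction in which the jaws open and shut, and the axes are right-handed (so a half turn about y gives the same grasp; the last joint's range is limited). The gripper opens to 85 mm and grips with 20 to 120 N. Pads are 22 mm wide; open, the fingers measure 114 mm over their backs; the gripper's body (76 mm by 85 mm) begins 54 mm behind the grasp point. The pads swing forward as they close: fully open they stand 13 mm farther back than shut.
Start: joints at [-1.37, 0.313, 0.046, 1.304, 0, 1.431], TCP at [0.192, -0.542, 0.248] pointing down, gripper open.
Joint ranges: [-2.76, 2.76], [-0.86, 1.69], [-1.03, 1.26], [-2.2, 2.34], [-1.47, 1.5], [-3.14, 3.14]. Speed limits (rad/s): [2.57, 2.57, 3.14, 3.14, 3.14, 3.14].

INTERFACE

Orientations are given as a rotation vector (axis times angle).
In Python, from workcell import sensors, vision, arm gives the robot as it stands. The module is installed in compiled form; this text tells all that it offers.
- The arm moves only by the tool apply_moves, never from a script. Its argument "targets" is a list of rows, each a list of 4 numbers: the shift along the tool's x, y, z in mm, then the turn about the tool's y in rad. In form: [[x, y, z, yaw], ...]. A call has 1 to 5 rows; each row is the pose to reach, as a shift and turn from the pose measured when the call began, along the tool's axes at that moment; what a row does not reach only later rows make up. A row lasts 1/8 s, in which the tool goes at most 62.5 mm and 10.7 degrees, less where a joint would pass 70% of its speed; a pose out of reach is approached as far as the arm can. A call with a gripper value outside its range is refused whole. "hand" is the finger opening in mm, from 0 to 85.4, set as the call begins (left out, the last holds). The fingers move at their own pace and stop on an object; "grip_force" is the grip in N (left out, the last holds). Time passes only in rows, so rows that repeat a pose let the fingers close. It gives the time, the measured TCP pose, the force and the opening at its end, in the units of the state.
- sensors.state(): the state, without advancing time (a new reading comes with each control period).
- vision.capture(name): name is "scene" or "top"; returns a dict with "image" (420x560x3 uint8, red, green, blue), "z_map" (420x560 float32, m along the optical axis (not along the pixel's ray), 0 where there is no reading), "fx", "fy", "cx", "cy" (pixels), "rvec" (rotation vector, rad) and "tvec" (3), from world to camera coordinates, as OpenCV has them. Camera axes: x right, y down, z forward; pixel columns grow to the right and rows downward; lengths in m; the calibration is good to about 2 mm. A picture is of the moment at which its call begins.
- arm.close_job(): hands the job in, once; it reports no verdict.
The state is a dict: "clock": time; "q": joint angles; "joint_velocities": joint speeds; "joint_efforts": joint torques, N m; "tcp_pos": TCP position; "tcp_rot": TCP orientation; "ft_force": force on the tool from outside, world axes, zero at the start; "wrist_torque": the same for the moment, N m; "opening": finger opening in m.
Only numpy, scipy, OpenCV 4.12 (cv2) and the standard library are available. Lean on these libraries where they do the work, as an engineer would, in place of code of your own. Each camera call takes 0.05 s, during which the arm holds its last target. There are 200 camera calls.

## Working session

There is one attempt and no reset: what is moved stays moved. The work goes in short steps, Python scripts to look and compute and a tool call to move; the robot and the scene stay as the last step left them, time stands still between calls to the robot, and variables do not carry over. Pictures are saved under pics/ and viewed, about 8 in all and at most 12, crops included, and the job is handed in when it is done.

Besides the shell and the picture viewer there is one more tool, called after "Emit:" as a command line: name --pt "numbers of a row" for each row, then --argument value for the rest. apply_moves: Moves the arm, as the interface text tells. Its arguments: {"type":"object","properties":{"targets":{"type":"array"},"hand":{"type":"number"},"grip_force":{"type":"number"}},"required":["targets"]}

```bash
mkdir -p pics; cat > h.py <<'E'
import numpy as np, cv2
from scipy.spatial.transform import Rotation as R
from workcell import sensors, vision, arm
def cap(n):
    d=vision.capture(n); d['R']=R.from_rotvec(np.ravel(d['rvec'])).as_matrix(); d['t']=np.ravel(d['tvec']); return d
def cloud(d):
    z=d['z_map']; v,u=np.mgrid[:z.shape[0],:z.shape[1]]
    c=np.stack([(u-d['cx'])/d['fx']*z,(v-d['cy'])/d['fy']*z,z],-1)
    w=(c-d['t'])@d['R']; w[z==0]=np.nan; return w
def ray(d,u,v,Z):
    "world point on pixel ray at height Z"
    r=np.array([(u-d['cx'])/d['fx'],(v-d['cy'])/d['fy'],1])@d['R']; o=-d['t']@d['R']
    return o+r*(Z-o[2])/r[2]
def proj(d,p):
    c=d['R']@np.array(p)+d['t']; return c[0]/c[2]*d['fx']+d['cx'],c[1]/c[2]*d['fy']+d['cy']
def save(d,f,box=None,s=1):
    im=d['image'][...,::-1]
    if box: im=im[box[1]:box[3],box[0]:box[2]]
    cv2.imwrite('pics/'+f,cv2.resize(im,None,fx=s,fy=s,interpolation=cv2.INTER_CUBIC))
E
python3 - <<'E'
from h import *
s=sensors.state(); print(s['clock'],s['tcp_pos'],s['tcp_rot'],R.from_rotvec(s['tcp_rot']).as_matrix().round(3),s['ft_force'],s['opening'])
for n in('top','scene'):
    d=cap(n); save(d,n+'0.png'); print(n,-d['t']@d['R'],d['fx'])
    np.save(n+'.npy',d,allow_pickle=True)
E
```

```text
0.0 [ 0.19207825 -0.54148516  0.24741025] [-1.35008209  0.95553751 -0.95337541] [[ 0.334 -0.     0.943]
 [-0.943  0.002  0.334]
 [-0.002 -1.     0.   ]] [ 0.69442003 -0.0495722   0.42812678] 0.08539849198696375
top [ 3.76721216e-01 -5.85555930e-04  1.20095549e+00] 542.1947361059338
scene [0.99107362 0.68953028 0.67153672] 407.412609891789
```

View pics/top0.png

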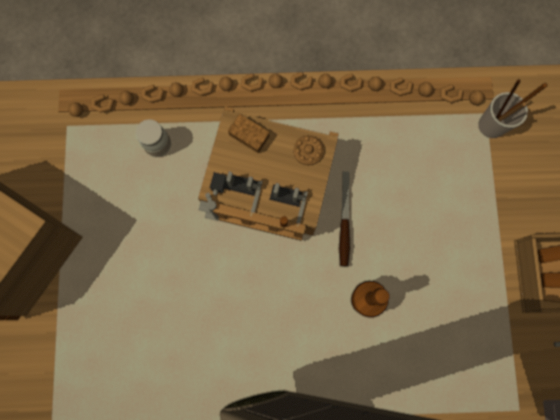

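View pics/scene0.png

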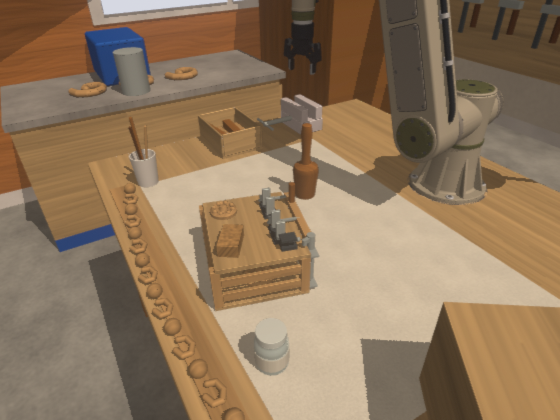

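The top view shows the pen at about (268,175), catches at about (238,182) and (288,193), the post at about (284,222), and the mallet at (371,298). I'll enlarge it.

```bash
python3 - <<'E'
from h import *
d=np.load('top.npy',allow_pickle=True).item(); save(d,'top1.png',(190,100,350,250),5)
w=cloud(d)
# deck plane: points with z ~0.115
m=(abs(w[...,2]-.115)<.005); m[:, :190]=0; m[:,350:]=0
rect=cv2.minAreaRect(w[m][:,:2].astype(np.float32)); print(rect)
s=np.load('scene.npy',allow_pickle=True).item(); save(s,'scene1.png',(190,160,340,300),5)
W=cloud(s)
for n,c in(('top',w),('scene',W)):
    q=c.reshape(-1,3); q=q[(q[:,0]>.4)&(q[:,0]<.8)&(abs(q[:,1])<.25)]
    k=q[(q[:,2]>.145)&(q[:,2]<.18)]
    print(n,len(k)); print(k[np.argsort(k[:,1])].round(3)[::3].tolist())
E
```

```text
((0.6808065176010132, 0.021270304918289185), (0.2506430745124817, 0.22896099090576172), 74.08492279052734)
top 752
[[0.402, -0.17, 0.148], [0.417, -0.168, 0.146], [0.403, -0.167, 0.17], [0.415, -0.166, 0.156], [0.413, -0.166, 0.159], [0.407, -0.165, 0.171], [0.41, -0.164, 0.178], [0.626, -0.038, 0.166], [0.622, -0.036, 0.164], [0.62, -0.036, 0.165], [0.611, -0.036, 0.159], [0.627, -0.035, 0.168], [0.624, -0.034, 0.167], [0.618, -0.034, 0.166], [0.612, -0.034, 0.163], [0.608, -0.034, 0.163], [0.622, -0.032, 0.165], [0.616, -0.032, 0.167], [0.612, -0.032, 0.164], [0.62, -0.03, 0.164], [0.609, -0.03, 0.154], [0.612, -0.03, 0.165], [0.612, -0.028, 0.165], [0.565, -0.015, 0.174], [0.561, -0.015, 0.176], [0.567, -0.013, 0.176], [0.557, -0.013, 0.155], [0.557, -0.013, 0.167], [0.567, -0.011, 0.173], [0.561, -0.011, 0.175], [0.558, -0.011, 0.172], [0.569, -0.009, 0.176], [0.563, -0.009, 0.176], [0.555, -0.009, 0.152], [0.555, -0.009, 0.177], [0.565, -0.007, 0.175], [0.559, -0.007, 0.176], [0.556, -0.007, 0.162], [0.568, -0.005, 0.173], [0.561, -0.005, 0.178], [0.557, -0.005, 0.169], [0.569, 
[... 9865 characters left out ...]
 [0.762, 0.097, 0.145], [0.657, 0.098, 0.165], [0.658, 0.098, 0.147], [0.663, 0.098, 0.147], [0.66, 0.099, 0.154], [0.646, 0.099, 0.164], [0.663, 0.099, 0.155], [0.663, 0.099, 0.158], [0.661, 0.1, 0.147], [0.664, 0.1, 0.153], [0.656, 0.1, 0.159], [0.662, 0.1, 0.15], [0.657, 0.1, 0.156], [0.657, 0.101, 0.164], [0.654, 0.101, 0.156], [0.657, 0.101, 0.162], [0.657, 0.101, 0.149], [0.643, 0.101, 0.157], [0.657, 0.102, 0.152], [0.653, 0.102, 0.161], [0.643, 0.102, 0.155], [0.648, 0.103, 0.157], [0.648, 0.103, 0.165], [0.646, 0.103, 0.164], [0.649, 0.103, 0.15], [0.646, 0.103, 0.157], [0.644, 0.104, 0.145], [0.654, 0.104, 0.165], [0.652, 0.104, 0.154], [0.647, 0.105, 0.155], [0.647, 0.105, 0.148]]
```

View pics/top1.png

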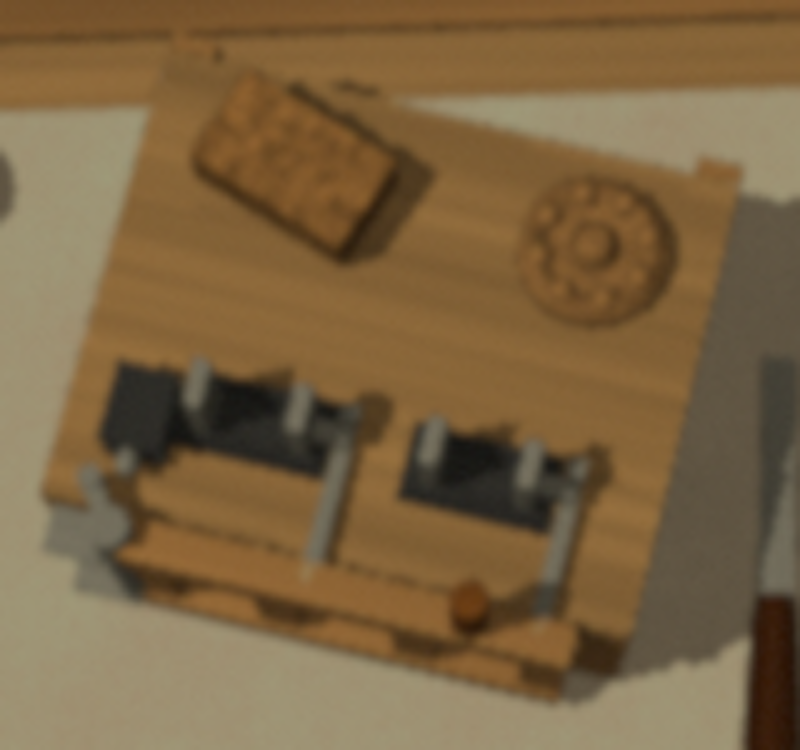

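View pics/scene1.png

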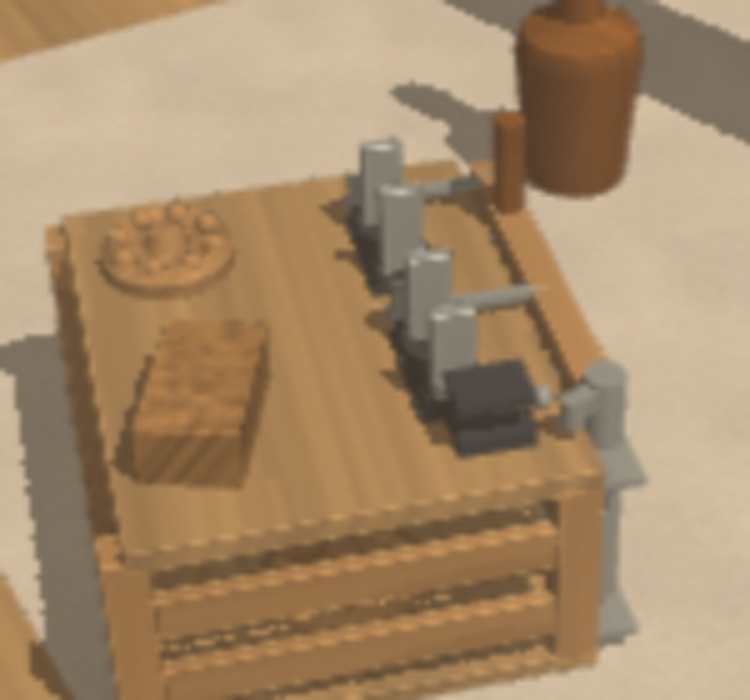

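The crops show the two catches' tab pairs, the round post at about (470,605) in the top crop, strap ends beside the catches, and a dark spring box 145 mm high on the +y side of the hinge catch, so I'll keep the tips above that too. Next I'll fit in the pen frame and plan the approach.

```bash
cat >> h.py <<'E'
def go(p,ang):
    "print shift in tool axes (mm) and yaw from present pose to TCP p, tool x at world angle ang"
    s=sensors.state(); M=R.from_rotvec(s['tcp_rot']).as_matrix()
    a=np.arctan2(M[1,0],M[0,0]); dy=-((ang-a+np.pi)%(2*np.pi)-np.pi)
    print('move',(M.T@(np.array(p)-s['tcp_pos'])*1000).round(1),'yaw',round(dy,3))
E
python3 - <<'E'
from h import *
yaw=np.radians(74.08-90); c,s=np.cos(yaw),np.sin(yaw); P=np.array([[c,s],[-s,c]])
o=np.array([.649,.0775])
for n in('top','scene'):
    q=cloud(np.load(n+'.npy',allow_pickle=True).item()).reshape(-1,3); q=q[np.isfinite(q[:,0])]
    l=(q[:,:2]-o)@P.T
    k=(abs(l[:,0])<.02)&(abs(l[:,1]+.0475)<.09)&(q[:,2]>.157)&(q[:,2]<.17)
    for lo,hi in((.005,.04),(-.04,-.005),(-.09,-.055),(-.14,-.1)):
        j=k&(l[:,1]>lo)&(l[:,1]<hi); print(n,j.sum(),'x',np.percentile(l[j,0],[3,97]).round(4),'y',np.percentile(l[j,1],[3,50,97]).round(4),'z',np.percentile(q[j,2],97).round(3))
    b=(abs(l[:,0])<.04)&(l[:,1]>.027)&(l[:,1]<.08)&(q[:,2]>.138)&(q[:,2]<.15)
    print('box x',np.percentile(l[b,0],[3,97]).round(3),'y',np.percentile(l[b,1],[3,97]).round(3), 'z',np.percentile(q[b,2],[50,97]).round(4))
    b=(l[:,0]<-.04)&(l[:,0]>-.12)&(q[:,2]>.17)&(q[:,2]<.185)&(abs(l[:,1])<.15)
    print('post',((np.percentile(l[b],3,axis=0)+np.percentile(l[b],97,axis=0))/2).round(4),P.T@((np.percentile(l[b],3,axis=0)+np.percentile(l[b],97,axis=0))/2)+o,q[b,2].max())
go([.649,.0775,.32],np.radians(74.1))
E
```

```text
top 44 x [-0.0085  0.0095] y [0.0162 0.02   0.0236] z 0.168
top 44 x [-0.0084  0.0095] y [-0.0258 -0.0222 -0.0181] z 0.169
top 44 x [-0.009   0.0096] y [-0.0798 -0.0761 -0.0722] z 0.169
top 43 x [-0.0085  0.0092] y [-0.1192 -0.1155 -0.1118] z 0.169
box x [-0.026  0.007] y [0.032 0.057] z [0.1424 0.1464]
post [-0.0596 -0.106 ] [ 0.56262744 -0.00806136] 0.17863844289619094
scene 45 x [-0.0112  0.0075] y [0.0174 0.0237 0.0264] z 0.166
scene 45 x [-0.0121  0.0078] y [-0.025  -0.0187 -0.0164] z 0.166
scene 41 x [-0.0116  0.0072] y [-0.078  -0.0727 -0.069 ] z 0.166
scene 39 x [-0.0115  0.0077] y [-0.119  -0.1122 -0.1098] z 0.165
box x [-0.028  0.005] y [0.031 0.058] z [0.1419 0.1436]
post [-0.0617 -0.1036] [ 0.56128977 -0.00517646] 0.17609279129438413
move [-430.8  -71.7  637.6] yaw -2.523
```

Emit:
apply_moves --pt "0 -40 0 0" --pt "0 -80 0 0" --hand 66 --grip_force 25

```text
clock: 0.35
tcp_pos: [0.192, -0.541, 0.3273]
tcp_rot: [-1.348, 0.957, -0.952]
ft_force: [0.5, -0.6, 0.7]
opening: 0.0659
```

Emit:
apply_moves --pt "-40 0 60 -0.18" --pt "-80 0 120 -0.36" --pt "-120 0 180 -0.54" --pt "-160 0 240 -0.72" --pt "-195 0 290 -0.9"

```text
clock: 0.98
tcp_pos: [0.3789, -0.2888, 0.3279]
tcp_rot: [-1.551, 0.256, -0.253]
ft_force: [0.7, -0.0, 0.4]
opening: 0.0661
```

```bash
python3 -c "
from h import *
print(arm.tip_reach)
go([.648,.0778,.3],np.radians(74.1))"
```

```text
0.017
move [138.3  29.4 433.1] yaw -1.618
```

Emit:
apply_moves --pt "16 0 50 -0.18" --pt "32 0 100 -0.36" --pt "48 0 150 -0.54" --pt "64 0 200 -0.72" --pt "80 0 250 -0.9"

```text
clock: 1.6
tcp_pos: [0.5351, -0.0757, 0.3284]
tcp_rot: [-1.517, -0.455, 0.455]
ft_force: [0.5, -1.3, -1.3]
opening: 0.0657
```

```bash
python3 -c "
from h import *
go([.648,.0778,.25],np.radians(74.1))"
```

```text
move [178.5  79.   65.9] yaw -0.712
```

Emit:
apply_moves --pt "45 0 17 -0.18" --pt "90 20 33 -0.36" --pt "135 40 50 -0.54" --pt "178 60 66 -0.71" --pt "178 79 66 -0.71"

```text
clock: 2.22
tcp_pos: [0.6484, 0.0806, 0.2474]
tcp_rot: [-1.32, -1.004, 1.004]
ft_force: [-1.0, -0.2, -0.3]
opening: 0.0658
```

```bash
python3 -c "
from h import *
d=cap('scene'); save(d,'s2.png',(180,60,380,260),3)
go([.648,.0778,.168],np.radians(74.1)); print(R.from_rotvec(sensors.state()['tcp_rot']).as_matrix().round(3),sensors.state()['q'])"
```

```text
move [-1.4 76.8 -2.4] yaw 0.001
[[ 0.273 -0.008 -0.962]
 [ 0.962  0.005  0.273]
 [ 0.002 -1.     0.009]] [-0.00292977  0.4753943   0.27810774  1.38141561  0.00464682  0.27341665]
```

View pics/s2.png

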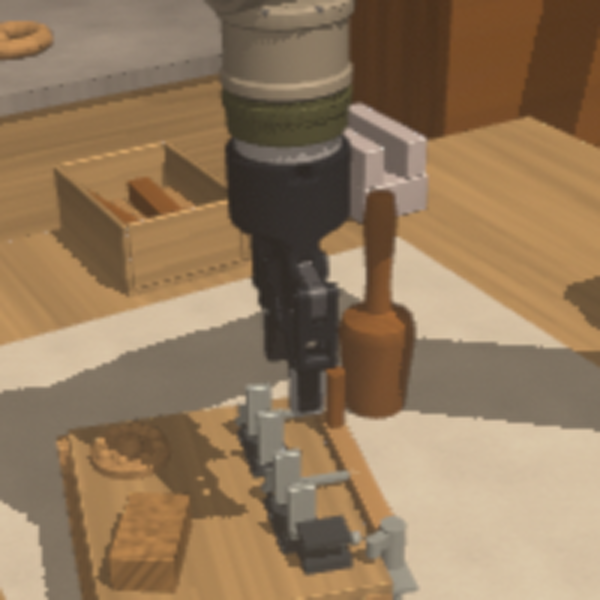

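The gripper is open above the pen, with its tips near crop pixel (310,405). I'll descend.

Emit:
apply_moves --pt "-1 20 -2 0" --pt "-1 40 -2 0" --pt "-1 60 -2 0" --pt "-1 77 -2 0" --pt "-1 77 -2 0"

```text
clock: 2.9
tcp_pos: [0.6464, 0.0779, 0.1663]
tcp_rot: [-1.317, -0.996, 1.006]
ft_force: [-0.2, 0.1, 0.1]
opening: 0.0658
```

```bash
python3 -c "
from h import *
d=cap('scene'); save(d,'s3.png',(210,120,350,260),5)
go([.648,.0778,.168],np.radians(74.1))"
```

```text
move [ 0.1 -0.5 -0.9] yaw 0.0
```

View pics/s3.png

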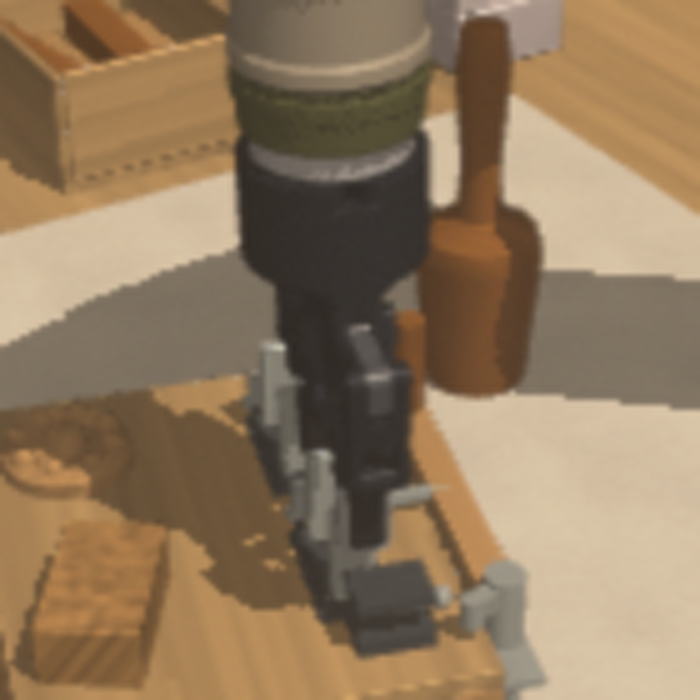

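The near fingertip, at about (370,545) in the crop, looks offset from its tab at about (345,560). I'll check against the depth map.

```bash
python3 - <<'E'
from h import *
yaw=np.radians(-15.92); c,s=np.cos(yaw),np.sin(yaw); P=np.array([[c,s],[-s,c]])
o=np.array([.648,.0778])
for n in('scene','top'):
    d=cap(n); w=cloud(d); l=(w[...,:2]-o)@P.T
    for v in range(215,236,2) if n=='scene' else []:
        print(v,[(u,*(l[v,u]*1000).round(0).astype(int),int(w[v,u,2]*1000)) for u in range(272,292,3)])
    p=[P.T@np.array([x,.033])+o for x in(-.011,.011)]
    print([np.round(proj(d,[*q,.151])) for q in p])
    if n=='top': save(d,'t3.png',(200,130,320,250),5)
E
```

```text
215 [(272, np.int64(7), np.int64(-18), 156), (275, np.int64(0), np.int64(-18), 154), (278, np.int64(12), np.int64(59), 210), (281, np.int64(8), np.int64(66), 214), (284, np.int64(2), np.int64(64), 212), (287, np.int64(-5), np.int64(63), 210), (290, np.int64(-11), np.int64(64), 209)]
217 [(272, np.int64(7), np.int64(-19), 150), (275, np.int64(0), np.int64(-19), 148), (278, np.int64(8), np.int64(40), 191), (281, np.int64(8), np.int64(65), 209), (284, np.int64(2), np.int64(64), 207), (287, np.int64(-4), np.int64(65), 206), (290, np.int64(-44), np.int64(-55), 114)]
219 [(272, np.int64(7), np.int64(-18), 145), (275, np.int64(1), np.int64(-15), 146), (278, np.int64(8), np.int64(41), 187), (281, np.int64(3), np.int64(47), 190), (284, np.int64(-4), np.int64(43), 186), (287, np.int64(-12), np.int64(38), 181), (290, np.int64(-38), np.int64(-35), 124)]
221 [(272, np.int64(7), np.int64(-18), 139), (275, np.int64(1), np.int64(-18), 138), (278, np.int64(8), np.int64(39), 181), (281, np.int64(3), np.int64(47), 185), (284, np.int64(-2), np.int64(50), 186), (287, np.int64(-11), np.int64(39), 177), (2
[... 1198 characters left out ...]
p.int64(12), np.int64(-2), 125), (275, np.int64(3), np.int64(-10), 117), (278, np.int64(5), np.int64(25), 144), (281, np.int64(-2), np.int64(25), 142), (284, np.int64(-9), np.int64(22), 139), (287, np.int64(-24), np.int64(-7), 114), (290, np.int64(-29), np.int64(-3), 116)]
233 [(272, np.int64(13), np.int64(4), 124), (275, np.int64(5), np.int64(-1), 118), (278, np.int64(4), np.int64(23), 137), (281, np.int64(-2), np.int64(24), 136), (284, np.int64(-6), np.int64(33), 142), (287, np.int64(-12), np.int64(34), 142), (290, np.int64(-19), np.int64(34), 140)]<stdin>:7: RuntimeWarning: invalid value encountered in cast
Traceback (most recent call last):
ValueError: cannot convert float NaN to integer
```

The finger is centred on the tab, with its tip at 157 mm. Closing swings it a few mm lower, which is safe. Squeezing now.

Emit:
apply_moves --pt "0 0 0 0" --pt "0 0 0 0" --pt "0 0 0 0" --pt "0 0 0 0" --pt "0 0 0 0" --hand 15 --grip_force 30

```text
clock: 3.62
tcp_pos: [0.6482, 0.077, 0.17]
tcp_rot: [-1.322, -0.999, 1.004]
ft_force: [-1.9, -4.3, 6.5]
opening: 0.0269
```

Emit:
apply_moves --pt "0 0 0 0" --pt "0 0 0 0" --pt "0 0 0 0" --pt "0 0 0 0"

```text
clock: 4.12
tcp_pos: [0.6482, 0.0769, 0.1701]
tcp_rot: [-1.322, -0.999, 1.004]
ft_force: [-0.7, -1.5, 0.3]
opening: 0.0263
```

```bash
python3 - <<'E'
from h import *
d=cap('scene'); save(d,'s4.png',(210,150,330,250),6)
E
```

```text
(no output)
```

View pics/s4.png

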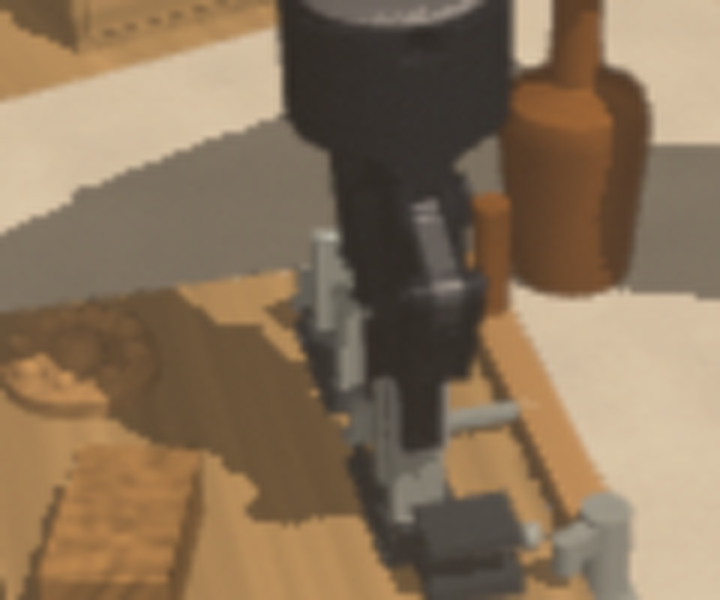

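The tabs are squeezed together between the fingers (near finger at about (425,430) in the crop). The opening stalled at 26 mm. I'll open and measure the tabs.

Emit:
apply_moves --pt "0 0 0 0" --pt "0 0 0 0" --pt "0 0 0 0" --pt "0 -30 0 0" --pt "0 -60 0 0" --hand 66

```text
clock: 4.8
tcp_pos: [0.6483, 0.0769, 0.2305]
tcp_rot: [-1.321, -0.999, 1.004]
ft_force: [1.2, -0.1, -0.1]
opening: 0.0659
```

```bash
cat > tabs.py <<'E'
from h import *
yaw=np.radians(-15.92); c,s=np.cos(yaw),np.sin(yaw); P=np.array([[c,s],[-s,c]])
o=np.array([.648,.0778])
d=cap('scene'); q=cloud(d).reshape(-1,3); q=q[np.isfinite(q[:,0])]; l=(q[:,:2]-o)@P.T
k=(abs(l[:,0])<.014)&(q[:,2]>.140)&(q[:,2]<.169)
for lo,hi in((0.002,.028),(-.03,-.001),(-.09,-.055),(-.14,-.097)):
    j=k&(l[:,1]>lo)&(l[:,1]<hi); print(j.sum(),'y',np.percentile(l[j,1],[10,50,90]).round(4))
go([.648,.0778,.168],np.radians(74.1));
f=P.T@np.array([0,-.095])+o; print(f); go([*f,.168],np.radians(74.1))
E
python3 tabs.py
```

```text
101 y [0.011  0.0141 0.0154]
75 y [-0.0125 -0.0082 -0.0065]
96 y [-0.0748 -0.072  -0.0704]
87 y [-0.1159 -0.1121 -0.1102]
move [ 0.1 67.6  2.2] yaw 0.0
[ 0.62194198 -0.01355633]
move [-94.9  67.3   2.3] yaw 0.0
```

The hinge catch's tabs each moved in by about 10 mm, so it is fully squeezed. On to the free catch.

Emit:
apply_moves --pt "-50 0 1 0" --pt "-95 10 2 0" --pt "-95 30 2 0" --pt "-95 50 2 0" --pt "-95 65 2 0"

```text
clock: 5.48
tcp_pos: [0.6219, -0.0138, 0.1694]
tcp_rot: [-1.325, -1.004, 1.0]
ft_force: [0.7, -0.0, -0.2]
opening: 0.0662
```

Emit:
apply_moves --pt "0 0 0 0" --pt "0 0 0 0" --pt "0 0 0 0" --pt "0 0 0 0" --pt "0 0 0 0" --hand 15

```text
clock: 6.1
tcp_pos: [0.6217, -0.0143, 0.1704]
tcp_rot: [-1.327, -1.003, 1.001]
ft_force: [-4.6, -3.1, 3.7]
opening: 0.0265
```

Emit:
apply_moves --pt "0 0 0 0" --pt "0 0 0 0" --pt "0 0 0 0" --pt "0 0 0 0"

```text
clock: 6.6
tcp_pos: [0.6217, -0.0143, 0.1704]
tcp_rot: [-1.327, -1.003, 1.001]
ft_force: [-2.5, -2.6, -0.9]
opening: 0.0267
```

Emit:
apply_moves --pt "0 0 0 0" --pt "0 0 0 0" --pt "0 -30 0 0" --pt "0 -60 0 0" --pt "0 -60 0 0" --hand 66

```text
clock: 7.22
tcp_pos: [0.6237, -0.0143, 0.2338]
tcp_rot: [-1.331, -1.008, 0.997]
ft_force: [-0.6, -0.4, -0.8]
opening: 0.0659
```

```bash
python3 tabs.py; python3 -c "
from h import *
go([.562,-.0066,.235],np.radians(164.1))"
```

```text
104 y [0.0113 0.0141 0.016 ]
75 y [-0.0119 -0.0087 -0.0064]
95 y [-0.0839 -0.0807 -0.0791]
56 y [-0.1067 -0.1036 -0.1017]
move [95.3 64.2  1.3] yaw -0.0
[ 0.62194198 -0.01355633]
move [ 0.3 64.   1.4] yaw -0.0
move [-9.3 -3.3 60.7] yaw -1.571
```

Both catches now show the same fully squeezed geometry. Next I'll turn the jaws across the gate and go over the post.

Emit:
apply_moves --pt "-2 -3 15 -0.18" --pt "-4 -3 30 -0.36" --pt "-6 -3 45 -0.54" --pt "-9 -3 61 -0.72" --pt "-9 -3 61 -0.9" --hand 50

```text
clock: 7.9
tcp_pos: [0.5602, -0.0057, 0.2336]
tcp_rot: [-0.844, -1.658, 1.653]
ft_force: [-0.9, -0.3, -0.6]
opening: 0.0498
```

Emit:
apply_moves --pt "0 0 0 -0.18" --pt "0 0 0 -0.36" --pt "0 0 0 -0.54" --pt "0 0 0 -0.67" --pt "0 0 0 -0.67"

```text
clock: 8.52
tcp_pos: [0.5597, -0.0055, 0.2324]
tcp_rot: [-0.286, -2.078, 2.072]
ft_force: [-0.4, -0.2, -0.1]
opening: 0.0501
```

```bash
python3 -c "
from h import *
go([.562,-.0066,.16],np.radians(164.1))
d=cap('top'); save(d,'t5.png',(220,150,340,250),6)
d=cap('scene'); save(d,'s5.png',(210,120,350,260),5)"
```

```text
move [-2.5 72.4  0.7] yaw 0.004
```

View pics/s5.png

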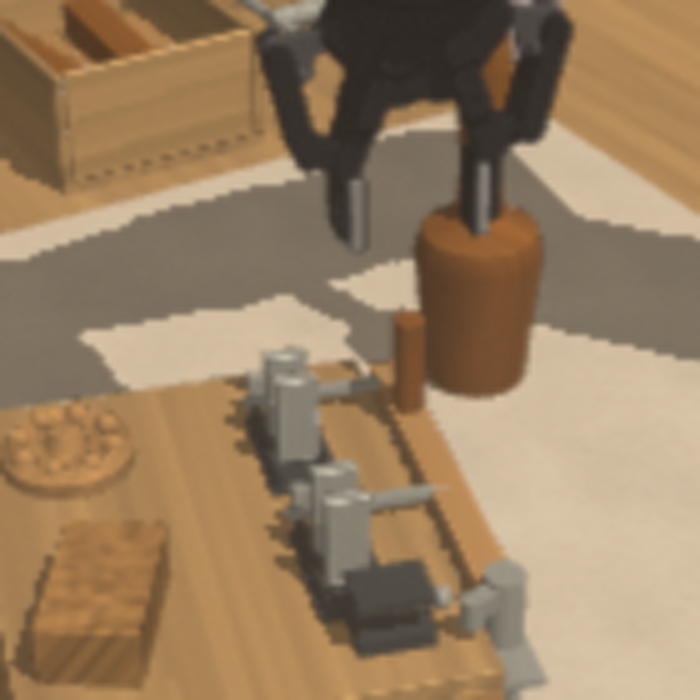

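Both tab pairs are drawn together (near (290,400) and (340,510)), and the open jaws straddle the post at (408,360). I'll descend and grip.

Emit:
apply_moves --pt "-2 25 1 0" --pt "-2 50 1 0" --pt "-2 70 1 0" --pt "-2 71 1 0" --pt "-2 71 1 0"

```text
clock: 9.25
tcp_pos: [0.5619, -0.0069, 0.1623]
tcp_rot: [-0.289, -2.078, 2.072]
ft_force: [-0.5, 0.1, 0.1]
opening: 0.0502
```

Emit:
apply_moves --pt "0 0 0 0" --pt "0 0 0 0" --pt "0 0 0 0" --pt "0 0 0 0" --pt "0 0 0 0" --hand 5 --grip_force 50

```text
clock: 9.88
tcp_pos: [0.5612, -0.0066, 0.1635]
tcp_rot: [-0.288, -2.078, 2.071]
ft_force: [-3.8, 1.4, 5.9]
opening: 0.0145
```

```bash
cat > arc.py <<'E'
import sys
from h import *
# rows for the gate arc from the present pose: hinge H, present gate angle a0, steps
s=sensors.state(); M=R.from_rotvec(s['tcp_rot']).as_matrix(); p=s['tcp_pos']
H=np.array([.603,.1376]); v=p[:2]-H; print('clock',s['clock'],'r',np.hypot(*v),'gate',np.radians(254.08)-np.arctan2(v[1],v[0])%(2*np.pi),'F',s['ft_force'],s['opening'],'q',s['q'].round(2))
go([*p[:2],.16],np.arctan2(M[1,0],M[0,0]))
st=float(sys.argv[1]); a=np.arctan2(v[1],v[0])
for i in range(1,6):
    t=a-st*i; d=np.array([*(H+.15*np.array([np.cos(t),np.sin(t)])),.161])-p
    print((M.T@d*1000).round(),round(st*i,2))
E
python3 arc.py 0.1
```

```text
clock 9.875 r 0.15017733115307239 gate 0.004297996089659861 F [-3.83987742  1.39163427  5.87774774] 0.01449677836134699 q [-0.16  0.32 -0.15  1.1   0.   -1.45]
move [0.  3.5 0. ] yaw -0.0
[15.  2. -1.] 0.1
[30.  2. -3.] 0.2
[44.  2. -7.] 0.3
[ 58.   2. -12.] 0.4
[ 72.   2. -19.] 0.5
```

Emit:
apply_moves --pt "15 0 -1 0.1" --pt "30 0 -3 0.2" --pt "44 0 -7 0.3" --pt "58 0 -12 0.4" --pt "72 0 -19 0.5"

```text
clock: 10.5
tcp_pos: [0.4976, 0.0304, 0.1636]
tcp_rot: [-0.727, -1.766, 1.763]
ft_force: [4.7, -3.5, -5.7]
opening: 0.0143
```

```bash
python3 arc.py 0.1
```

```text
clock 10.5 r 0.15032857533913604 gate 0.4989611225782382 F [ 4.70684678 -3.49166969 -5.65748086] 0.014250387662423427 q [-0.1   0.21 -0.31  1.05  0.   -0.89]
move [0.  3.6 0. ] yaw -0.0
[15.  3. -1.] 0.1
[30.  3. -3.] 0.2
[44.  3. -7.] 0.3
[ 58.   3. -12.] 0.4
[ 72.   3. -19.] 0.5
```

Emit:
apply_moves --pt "15 0 -1 0.1" --pt "30 0 -3 0.2" --pt "44 0 -7 0.3" --pt "58 0 -12 0.4" --pt "72 0 -19 0.5"

```text
clock: 11.12
tcp_pos: [0.459, 0.0944, 0.1635]
tcp_rot: [-1.061, -1.419, 1.417]
ft_force: [0.4, -1.5, -2.5]
opening: 0.0144
```

```bash
python3 arc.py 0.1
```

```text
clock 11.125 r 0.15031478433862547 gate 1.001686742893205 F [ 0.40711492 -1.51251658 -2.45255477] 0.014374132371767125 q [ 0.03  0.15 -0.38  1.04 -0.   -0.26]
move [0.  3.5 0. ] yaw -0.0
[15.  3. -1.] 0.1
[30.  3. -3.] 0.2
[44.  3. -7.] 0.3
[ 58.   2. -12.] 0.4
[ 72.   2. -18.] 0.5
```

Past the detent. Next 0.57 rad more.

Emit:
apply_moves --pt "15 0 -1 0.1" --pt "30 0 -3 0.2" --pt "44 0 -7 0.3" --pt "58 0 -12 0.4" --pt "72 0 -18 0.5"

```text
clock: 11.75
tcp_pos: [0.4562, 0.1684, 0.1636]
tcp_rot: [-1.307, -1.05, 1.048]
ft_force: [3.6, -4.2, -5.4]
opening: 0.0144
```

Emit:
apply_moves --pt "10 0 0 0.07" --pt "11 0 0 0.07" --pt "11 0 0 0.07" --pt "11 0 0 0.07"

```text
clock: 12.25
tcp_pos: [0.4588, 0.1786, 0.1636]
tcp_rot: [-1.335, -0.997, 0.995]
ft_force: [2.9, -2.8, -4.7]
opening: 0.0146
```

```bash
python3 arc.py 0.02; python3 -c "
from h import *
d=cap('scene'); save(d,'s6.png',(180,100,380,280),4)"
```

```text
clock 12.25 r 0.1499169893400384 gate 1.5698516342857975 F [ 2.88276268 -2.76404335 -4.66779897] 0.014598746798817853 q [ 0.21  0.2  -0.32  1.05 -0.    0.5 ]
move [0.  3.6 0. ] yaw -0.0
[3. 3. 0.] 0.02
[6. 3. 0.] 0.04
[ 9.  3. -0.] 0.06
[12.  3. -0.] 0.08
[15.  3. -1.] 0.1
```

View pics/s6.png

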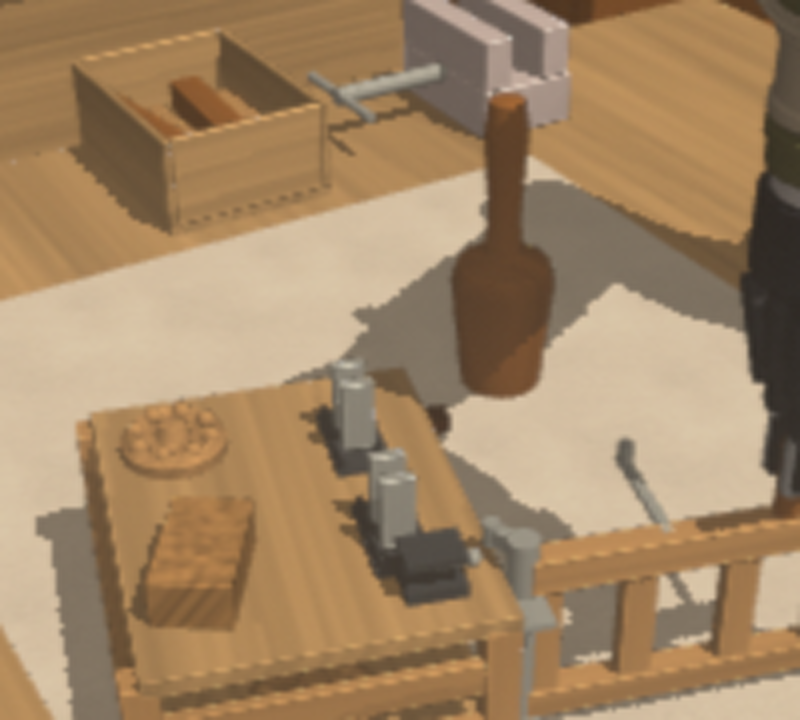

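The gate stands square to the pen, running from the hinge at (520,560) out to the gripped post at (790,500). The carvings and mallet haven't moved. I'll hold briefly to check it's stable, then hand in.

Emit:
apply_moves --pt "0 0 0 0" --pt "0 0 0 0" --pt "0 0 0 0" --pt "0 0 0 0"

```text
clock: 12.8
tcp_pos: [0.4588, 0.1785, 0.1636]
tcp_rot: [-1.336, -0.997, 0.995]
ft_force: [1.8, -2.5, -3.5]
opening: 0.0143
```

```bash
python3 arc.py 0.02 | head -1; python3 -c "
from h import *
arm.close_job()"
```

```text
clock 12.8 r 0.1499174170524233 gate 1.569385576120638 F [ 1.8483451  -2.47880227 -3.5194787 ] 0.014259368839069723 q [ 0.21  0.2  -0.32  1.05 -0.    0.5 ]
the job is handed in; nothing more can be done
```

The pen is open: I squeezed the hinge-side catch, then the free-end catch. Then I took the pull post and swung the gate past its detent until it stood square to the pen. I handed the job in at about 12.8 s of robot time, still holding the post.

**Last checks:**
- **Gate:** its angle, worked out from the gripper's position, is about 1.57 rad, and it held steady through an extra half second. The last picture also shows the gate square to the pen.
- **Grip and force:** the grip is set to 50 N, and the wrist force was under 10 N in every reading I took.
- **Other items:** the mallet, deck rosette and sanding block look unmoved in that picture. I did not check the pieces inside the pen, the glue jar or the gouge separately.

**Readings that disagreed:**
- **Finger opening on the catches:** it read 26–27 mm on both squeezed catches, not the stated 30 mm. It also read 14.4 mm on the 16 mm post, so the sensor probably reads low.
- **Tab travel:** depth images gave about 10 mm for the hinge-side catch and 8.5–8.7 mm for the free-end one. Both catches ended up with the same geometry, and the gate swung freely, so both bolts were drawn.

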